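Gauge the slotted blocks and sort them

ROBOT

A 6-joint arm with a two-finger parallel gripper is mounted at the origin on the work surface. World frame = base frame: x ahead of the robot, y to its left, z up, the work surface at z = 0. Lengths are in mm, angles in rad, forces in N, time in s.
With the tool pointing down it reaches from about 350 to 975 mm from the base axis. Payload 7.1 kg.
Tool frame: the origin (TCP) lies on the centre line of the jaws, within the pads' length; the fingertips stand 17 mm ahead of it and the grasp point (between the pads) lies 2 mm behind it (tip_extent is the distance from the TCP to the fingertips, in mm); z points along the fingers, y is the line along which they close (so a half turn about z gives the same grasp; the last joint's range is limited). The gripper opens to 88 mm and grips with 3 to 60 N. Pads are 20 mm wide; open, the fingers measure 115 mm over their backs; the gripper's body (75 mm by 178 mm) begins 61 mm behind the grasp point.
Start: joints at [-1.143, 0.423, 1.63, -0, 1.089, -0.019], TCP at [270.066, -563.622, 239.675] pointing down, gripper open.
Joint ranges: [-3, 3], [-0.9, 2.11], [0.09, 2.58], [-1.31, 4.45], [0.11, 2.69], [-2.54, 2.54]. Speed limits (rad/s): [2.39, 2.39, 3.01, 3.14, 3.14, 3.14].

INTERFACE

Orientations are given as a rotation vector (axis times angle).
In Python, from workcell import get_obs, get_image, camera_model, close_job, look_for, outline_of, pinpoint, tip_extent gives the robot as it stands.
- The arm moves only by the shell command python3 -m jog 'ROWS'. ROWS is text: rows parted by semicolons, each of 7 numbers parted by spaces: the shift along the tool's x, y, z as a fraction of full scale, then the turn, a rotation vector about the tool's x, y, z as a fraction of full scale, then the closure, from -1 (fully open) to 1 (shut). A call has 1 to 8 rows; each row is the pose to reach, as a shift and turn from the pose commanded when the call began, along the tool's axes at that moment; what a row does not reach only later rows make up. Full scale, the value 1, is 0.2 m for a shift and 30 degrees for a turn. A row lasts 1/10 s, in which the tool goes at most 50 mm and 8.59 degrees, less where a joint would pass 70% of its speed; a pose out of reach is approached as far as the arm can. A call with a number of a shift or a turn outside -1 to 1 is refused whole. A call with a gripper value outside its range is refused whole. The fingers move at their own pace and stop on an object; the grip force is fixed at half the most. Time passes only in rows, so rows that repeat a pose let the fingers close. It gives the time, the measured TCP pose, the force, the opening and the grip force at its end, in the units of the state.
- get_obs(): the state, without advancing time (a new reading comes with each control period).
- get_image(name): name is "side" or "top" or "wrist"; returns the picture (480x640x3 uint8, red, green, blue); there is no depth.
- camera_model(name): a dict with "fx", "fy", "cx", "cy" (pixels), "origin" and "orientation" of the camera in the world; the wrist camera has in their place "tool_from_camera" (4x4, takes a point from camera to tool coordinates, whose origin is the TCP and whose axes are the flange's). Camera axes: x right, y down, z forward; pixel columns grow to the right and rows downward; lengths in mm; the calibration is good to about 2 mm. A picture is of the moment at which its call begins: read the wrist's pose just before it. camera_model takes no time and is no camera call.
- close_job(): hands the job in; it is judged then, once.
Trained networks look in the newest picture that a camera, given by its name, has taken for a name from the list of things; names that differ only in an ending like _2 or _b are one class to them, and where a whole thing is asked for, a point or a joint stands for the part that bears it (a point fixed in the world has none). Each returns a list of dicts, best first, with "confidence" (0 to 1); they miss things now and then, are a little off and sometimes report something else, mostly with a low value. They report only what shows in the picture. A call takes as long as a camera call. They do not tell look-alikes from the thing itself.
- look_for(target, camera): "xyz" ([x, y, z] in mm, in the coordinates of the camera as it stood for that picture, good to about 4 mm: the middle of the surface that is visible of it).
- outline_of(target, camera): "mask" (480x640 bool, what is visible of it).
- pinpoint(target, camera): "xyz" ([x, y, z] in mm, in the coordinates of the camera as it stood for that picture, good to about 4 mm: a listed point, or the origin of a listed thing).
The state is a dict: "t": time; "qpos": joint angles; "qvel": joint speeds; "joint_torque": joint torques, N m; "ee_pos": TCP position; "orientation": TCP orientation; "ft_force": force on the tool from outside, world axes, zero at the start; "moment": the same for the moment, N m; "width": finger opening in mm; "grasp_force": force on a finger pad.
Only numpy, scipy, OpenCV 4.12 (cv2) and the standard library are available. Lean on these libraries where they do the work, as an engineer would, in place of code of your own. Each camera call takes 0.05 s, during which the arm holds its last target. There are 200 camera calls.

TASK

Take the sprung depth gauge from its stand and, from the shortest block to the longest, press it into the slot of every block on the bench until its foot sits flat, keep it there a full second, and read how deep the slot is. Put blocks with a slot 10 mm deep or more in the tray with the dotted floor and shallower ones in the plain tray with the tall end wall (within 1.5 mm of 10 either tray will do), each set down gently and lying flat on the tray's floor, slot up. Stand the gauge back in its own stand, and do not disturb the tape, the swab cup or the bottle.

Things in the scene. Friction and masses are not known exactly. Their poses are not given: they have to be found in the camera images.
- block1: loose bare-aluminium slotted block, 50 mm long (its x), 44 mm wide (y), 34 mm high, the shortest of the four sizes; origin at the centre of its underside, z up. In its top, central and along x, is a closed-ended slot 14 mm wide and 34 mm long with a flat floor 4 to 16 mm deep, different in every start and not to be known from the size. Lies flat on the bench at the start. None if absent.
- block2: loose bare-aluminium slotted block, 65 mm long (its x), 44 mm wide (y), 34 mm high, the second shortest of the four sizes; origin at the centre of its underside, z up. In its top, central and along x, is a closed-ended slot 14 mm wide and 49 mm long with a flat floor 4 to 16 mm deep, different in every start and not to be known from the size. Lies flat on the bench at the start. None if absent.
- block3: loose bare-aluminium slotted block, 80 mm long (its x), 44 mm wide (y), 34 mm high, the second longest of the four sizes; origin at the centre of its underside, z up. In its top, central and along x, is a closed-ended slot 14 mm wide and 64 mm long with a flat floor 4 to 16 mm deep, different in every start and not to be known from the size. Lies flat on the bench at the start. None if absent.
- block4: loose bare-aluminium slotted block, 95 mm long (its x), 44 mm wide (y), 34 mm high, the longest of the four sizes; origin at the centre of its underside, z up. In its top, central and along x, is a closed-ended slot 14 mm wide and 79 mm long with a flat floor 4 to 16 mm deep, different in every start and not to be known from the size. Lies flat on the bench at the start. None if absent.
- gauge: hand-held sprung depth gauge, 0.14 kg: steel foot 24 (x) x 56 (y) x 12 mm, on it a black grip 22 (x) x 24 (y) mm up to z = 55 mm; origin at the centre of the foot's underside, z up. A 6 mm pin stands out 20 mm below at the origin; its white 16 mm cap, 2 mm above the grip at rest, rises as the pin is pushed in. Starts in its stand. In use its y lies across the block
- probe (a joint): how far the gauge's pin is pushed in, m: 0 fully out (20 mm), 0.020 flush with the foot. Foot flat on a block: slot depth = 0.020 - value. The spring takes 0.9 N to start and 150 N/m more
- probe_tip (a point): lower end of the gauge's pin, 20 mm below the foot's underside at rest
- stand: fixed black gauge stand, 44 (x) x 76 (y) mm: seat 28 mm above the bench, with a 16 mm square hole through it for the pin, inside a rim 5 mm higher whose inside is 32 (x) x 64 (y) mm; origin at the centre of its underside; may be turned about z
- stand_seat (a point): centre of the stand's seat, 28 mm above the bench, where the gauge's origin belongs; its y is the long way of the gauge's foot
- tray_good: fixed grey tray for good blocks, 250 (x) x 160 (y) mm, walls 5 mm thick and 15 mm high all round, flat floor 5 mm above the bench marked with rows of darker round dots; origin at the centre of its underside. On the robot's left or right
- tray_rework: fixed grey tray for rework, the same size, floor and walls, but the floor is plain and the end wall at its +x end (away from the robot) is 50 mm high with a blank card on it; origin at the centre of its underside. On the other side
- tape: bystander: roll of tan tape lying flat, 80 mm across, 24 mm high; origin at the centre of its underside
- swab_cup: bystander: white cup 68 mm across, 70 mm high, with swabs to 137 mm; origin at the centre of its underside
- bottle: bystander: green bottle 60 mm across, 170 mm high; origin at the centre of its underside
Mind the look-alikes: they are no part of the job. Leave any blue or pink look-alike of the block2 alone.

How it is judged:
By the outcome, as a careful person would: the job done as asked, in the order asked, and still so for the second after the job is handed in, with the robot touching nothing.
Of block1, block2, block3, block4 only 3 to 4 are there at a start; the rules pass over those that are not, and their reading is None.
At some moment in a run one of block1, block2, block3, block4 may be knocked a few centimetres aside while the robot is not near it.
It also fails if it takes over 210 s, if anything falls off the work surface, if the arm or the gripper's body presses on something with over 40 N, if the wrist force passes 120 N, or if a joint passes its speed limit or range.

## Working session

There is one attempt and no reset: what is moved stays moved. The work goes in short steps, Python scripts to look and compute and a shell command to move; the robot and the scene stay as the last step left them, time stands still between calls to the robot, and variables do not carry over. Pictures are saved under pics/ and viewed, at most 14 in all, crops included, and the job is handed in when it is done.

```bash
mkdir -p pics; ls; cat > h.py <<'E'
import numpy as np, cv2
from scipy.spatial.transform import Rotation as R
from workcell import *
def snap(n,f):
    o=get_obs(); im=get_image(n); cv2.imwrite('pics/'+f,im[:,:,::-1]); return o,im
def Tc(n,o=None):
    m=camera_model(n)
    if n!='wrist':
        T=np.eye(4); q=np.array(m['orientation'],float)
        T[:3,:3]=q if q.shape==(3,3) else R.from_rotvec(q).as_matrix(); T[:3,3]=m['origin']; return T
    E=np.eye(4); E[:3,:3]=R.from_rotvec(o['orientation']).as_matrix(); E[:3,3]=o['ee_pos']
    return E@np.array(m['tool_from_camera'])
def w(T,p): return T[:3,:3]@np.array(p)+T[:3,3]
def pix(n,T,uv,z):
    m=camera_model(n); uv=np.atleast_2d(uv).astype(float)
    d=np.c_[(uv[:,0]-m['cx'])/m['fx'],(uv[:,1]-m['cy'])/m['fy'],np.ones(len(uv))]@T[:3,:3].T
    return T[:3,3]+d*((z-T[2,3])/d[:,2])[:,None]
def proj(n,T,P):
    m=camera_model(n); c=(np.atleast_2d(P)-T[:3,3])@T[:3,:3]
    return np.c_[c[:,0]/c[:,2]*m['fx']+m['cx'],c[:,1]/c[:,2]*m['fy']+m['cy']]
E
python3 - <<'E'
from h import *
o,im=snap('top','top1.png'); print(o); 
print(camera_model('top'),camera_model('side'),camera_model('wrist'),tip_extent)
T=Tc('top')
for n in ['block1','block2','block3','block4','gauge','stand','tray_good','tray_rework','tape','swab_cup','bottle']:
    print(n,[(round(d['confidence'],2),w(T,d['xyz']).round()) for d in pinpoint(n,'top')])
snap('side','side1.png')
E
```

```text
pics
{'t': 0.0, 'qpos': array([-1.14300196e+00,  4.23839303e-01,  1.63069028e+00, -4.21753966e-05,
        1.08859762e+00, -1.90001487e-02]), 'qvel': array([-0.00133996, -0.00087067,  0.0005225 , -0.00074226, -0.00076386,
        0.00093917]), 'joint_torque': array([-1.70893123e-03, -5.44631124e+01, -2.73670292e+01,  6.42497744e-02,
        2.26634648e-02, -1.12388041e-04]), 'ee_pos': array([ 269.84016015, -563.15654482,  238.90252968]), 'orientation': array([-3.06206071e+00, -6.95698929e-01,  5.46459604e-04]), 'ft_force': array([ 0.17118005,  0.43691764, -0.57541802]), 'moment': array([-0.01646955, -0.00790148, -0.03335326]), 'grasp_force': 0.0, 'width': 87.61482432221418}
{'fx': 601.2310639304407, 'fy': 601.2310639304407, 'cx': 317.0354965547082, 'cy': 233.59048618549457, 'origin': array([ 414.37630196,   21.29839726, 1414.84260204]), 'orientation': array([-2.12860731,  2.12901906, -0.13759318])} {'fx': 455.92918150186296, 'fy': 455.92918150186296, 'cx': 314.94721499112745, 'cy': 241.37372393142243, 'origin': array([ 570.95366963, -725.73004805,  733.19528168]), 'orientation': arra
[... 1080 characters left out ...]
rray([570.,  68.,  -2.])), (0.71, array([565., -71.,   1.])), (0.6, array([429., -88.,  -2.]))]
block4 [(0.93, array([434.,  75.,   1.])), (0.93, array([683., 104.,   1.])), (0.83, array([ 772., -154.,   -1.])), (0.79, array([570.,  68.,  -2.])), (0.71, array([565., -71.,   1.])), (0.6, array([429., -88.,  -2.]))]
gauge [(0.56, array([665., -49.,  31.])), (0.28, array([430., -91.,  -3.]))]
stand [(0.64, array([ 498., -296.,   -4.])), (0.56, array([669., -50.,  -4.]))]
tray_good [(0.81, array([ 501., -297.,   -1.]))]
tray_rework [(0.67, array([495., 280.,  -4.]))]
tape [(0.66, array([780., 191.,  -0.]))]
swab_cup [(0.8, array([ 720., -299.,   -3.]))]
bottle [(0.61, array([705., 407.,   2.]))]
```

View pics/top1.png

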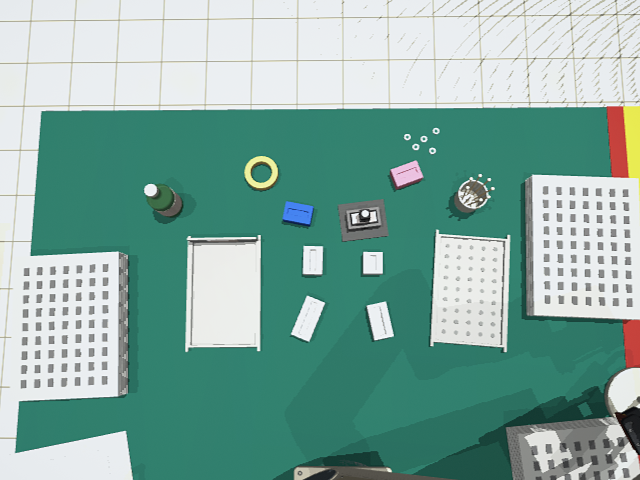

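View pics/side1.png

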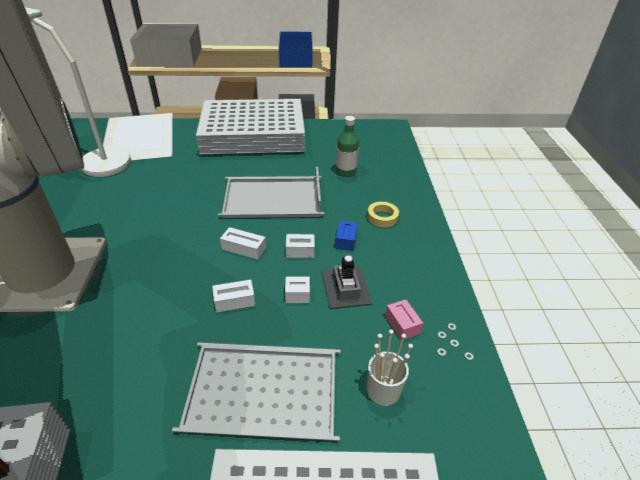

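Top view: four bare blocks lie at (313,260), (373,263), (308,319) and (380,321). The look-alikes are blue at (298,213) and pink at (406,174). The gauge is in its stand at (364,218). The dotted tray is at (470,290) on the robot's right, and the plain tray with its tall wall is at (223,295) on the left.

```bash
cat >> h.py <<'E'
def plan(x,y,z,yaw=None):
    "deltas in tool axes/full-scale units from the measured pose; yaw (deg) = world angle of tool x"
    o=get_obs(); M=R.from_rotvec(o['orientation']); d=M.inv().apply(np.array([x,y,z])-o['ee_pos'])/200
    t=np.zeros(3)
    if yaw is not None:
        G=R.from_euler('z',yaw,degrees=True)*R.from_rotvec([np.pi,0,0])
        t=np.degrees((M.inv()*G).as_rotvec())/30
    print('shift',d.round(4),'turn',t.round(4))
E
r=".88 -.69 -.95 0 0 .853 -1"
python3 -m jog '.88 -.69 -.95 0 0 .853 -1;.88 -.69 -.95 0 0 .853 -1;.88 -.69 -.95 0 0 .853 -1;.88 -.69 -.95 0 0 .853 -1;.88 -.69 -.95 0 0 .853 -1;.88 -.69 -.95 0 0 .853 -1;.88 -.69 -.95 0 0 .853 -1;.88 -.69 -.95 0 0 .853 -1'
python3 -c "
from h import *
plan(560,0,430,0)"
```

```text
t: 1.45
ee_pos: [369.4, -362.9, 430.2]
orientation: [3.14, 0.003, 0.001]
ft_force: [0.2, -0.0, -0.1]
width: 88.1
grasp_force: 0.0
shift [ 9.5630e-01 -1.8128e+00 -1.0000e-03] turn [ 0.0028 -0.0017  0.0034]
```

```bash
python3 -m jog '.48 -.9 0 0 0 0 -1;.48 -.9 0 0 0 0 -1;.48 -.9 0 0 0 0 -1;.48 -.9 0 0 0 0 -1;.48 -.9 0 0 0 0 -1' >/dev/null; python3 -m jog '.48 -.9 0 0 0 0 -1;.48 -.9 0 0 0 0 -1;.48 -.9 0 0 0 0 -1;.48 -.9 0 0 0 0 -1;.48 -.9 0 0 0 0 -1;.48 -.9 0 0 0 0 -1;.48 -.9 0 0 0 0 -1'
cat >> h.py <<'E'
def blocks(cam,f,top=34):
    "fit rectangles to bright block tops"
    o,im=snap(cam,f); T=Tc(cam,o); out=[]
    for d in outline_of('block1',cam):
        m=d['mask'].astype(np.uint8)
        px=im[d['mask']].mean(0)
        c=max(cv2.findContours(m,0,cv2.CHAIN_APPROX_NONE)[0],key=cv2.contourArea)[:,0]
        P=pix(cam,T,c,top)[:,:2].astype(np.float32)
        (cx,cy),(a,b),ang=cv2.minAreaRect(P)
        if a<b: a,b,ang=b,a,ang+90
        ang=(ang+90)%180-90
        out.append((cx,cy,a,b,ang)); print(round(d['confidence'],2),np.round([cx,cy,a,b,ang],1),'rgb',px.round(),'uv',c.mean(0).round())
    return out
E
python3 - <<'E'
from h import *
blocks('wrist','w1.png')
o=get_obs();T=Tc('wrist',o)
for n in ['block1','gauge','stand','stand_seat','probe_tip']:
    print(n,[(round(d['confidence'],2),w(T,d['xyz']).round(1)) for d in pinpoint(n,'wrist')])
E
```

```text
t: 2.65
ee_pos: [560.6, -4.9, 428.6]
orientation: [3.141, -0.002, -0.003]
ft_force: [-0.4, -1.2, -0.2]
width: 88.1
grasp_force: 0.0
0.95 [439.8  76.  104.8  43.5 -22.3] rgb [173. 170. 169.] uv [259. 258.]
0.95 [680.  101.   71.4  46.2  79.2] rgb [ 61. 117. 194.] uv [228.  69.]
0.86 [435.9 -84.6  90.9  45.1  11.6] rgb [192. 191. 194.] uv [377. 261.]
0.78 [ 5.70e+02  6.58e+01  6.68e+01  4.63e+01 -5.00e-01] rgb [198. 197. 200.] uv [262. 161.]
0.76 [564.5 -70.4  53.1  47.9  -0. ] rgb [194. 194. 197.] uv [369. 166.]
0.73 [ 745.6 -141.1   45.4   14.3  -90. ] rgb [138. 105. 119.] uv [436.   4.]
0.34 [695.7 365.   36.7   6.9 -12.6] rgb [21. 50. 34.] uv [ 2. 54.]
block1 [(0.97, array([429.3, -87.3,   1.7])), (0.87, array([572.1,  64.8,  -2.1])), (0.64, array([ 4.358e+02,  8.030e+01, -3.000e-01])), (0.61, array([ 5.656e+02, -6.940e+01,  3.000e-01])), (0.56, array([6.794e+02, 9.810e+01, 4.000e-01]))]
gauge [(0.96, array([668.2, -54.5,  28. ]))]
stand [(0.89, array([672. , -50.4,  -0.9]))]
stand_seat [(0.97, array([670.6, -50.7,  28.6]))]
probe_tip [(0.56, array([573.2,  68.3,  -4.2])), (0.27, array([ 501.2, -293. ,    1.6]))]
```

View pics/w1.png

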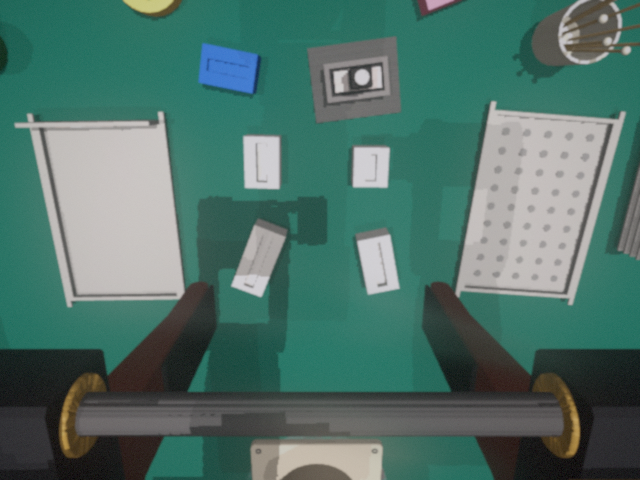

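The wrist view agrees:

| Block | Pixel | Position (mm) | Yaw |
|---|---|---|---|
| block1 | (370,167) | (564,-70) | – |
| block2 | (262,162) | (570,66) | – |
| block3 | (377,262) | (434,-86) | about 11° |
| block4 | (260,258) | (438,77) | about -22° |

The gauge in its stand is at (355,78). Next I'll take a close look at it.

```bash
python3 -m jog '.27 .12 -0 0 0 0 -.4;.55 .235 .4 0 0 0 -.4;.55 .235 .9 0 0 0 -.4;.55 .235 1 0 0 0 -.4;.55 .235 1 0 0 0 -.4;.55 .235 1 0 0 0 -.4;.55 .235 1 0 0 0 -.4' >/dev/null;python3 -m jog '0 0 .3 0 0 0 -.4;0 0 .3 0 0 0 -.4;0 0 .3 0 0 0 -.4;0 0 .3 0 0 0 -.4'
python3 - <<'E'
from h import *
o,im=snap('wrist','w2.png');T=Tc('wrist',o)
print(o['ee_pos'])
for n in ['gauge','stand','stand_seat']:
    print(n,[(round(d['confidence'],2),w(T,d['xyz']).round(1)) for d in pinpoint(n,'wrist')])
for n,z in [('stand',33),('gauge',40)]:
  for d in outline_of(n,'wrist'):
    c=max(cv2.findContours(d['mask'].astype(np.uint8),0,cv2.CHAIN_APPROX_NONE)[0],key=cv2.contourArea)[:,0]
    print(n,d['confidence'],cv2.minAreaRect(pix('wrist',T,c,z)[:,:2].astype(np.float32)))
E
```

```text
t: 4.1
ee_pos: [672.4, -50.1, 172.5]
orientation: [3.141, 0.001, 0.005]
ft_force: [0.7, 1.3, -0.1]
width: 61.4
grasp_force: 0.0
[672.41774125 -50.0781351  172.51144888]
gauge [(0.8, array([669.2, -52.9,  26.1]))]
stand [(0.79, array([667.8, -48.9,  -2.7])), (0.58, array([429.6, -88.9,  -3.8]))]
stand_seat []
stand 0.6 ((676.3942260742188, -50.60982131958008), (82.52447509765625, 99.93829345703125), 7.031156539916992)
gauge 0.82 ((661.7042236328125, -52.00525665283203), (42.3216438293457, 55.8931884765625), 6.471029758453369)
gauge 0.42 ((601.697021484375, 62.104095458984375), (40.050724029541016, 62.57940673828125), 49.7073860168457)
```

View pics/w2.png

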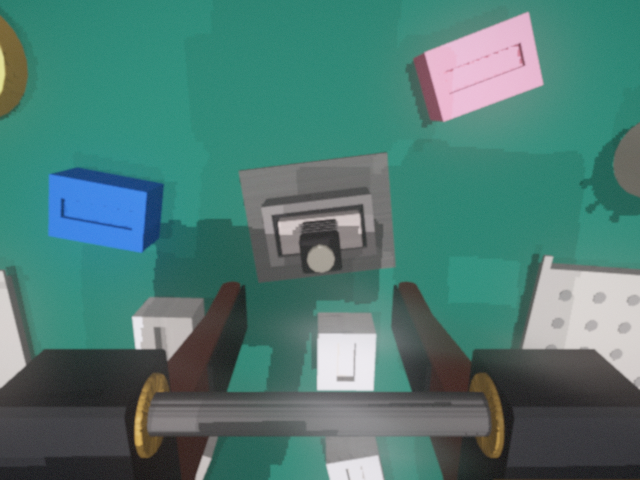

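```bash
python3 - <<'E'
from h import *
o=get_obs();T=Tc('wrist',o)
def L(a,b,z):
    p=pix('wrist',T,[a,b],z);d=p[0]-p[1];return p[:,:2].round(1),np.degrees(np.arctan2(-d[0],d[1])).round(1)
print(L((263,203),(370,189),33),L((240,170),(387,153),2),L((257,283),(395,267),2))
for z in (86,90): print(pix('wrist',T,(320,258),z))
im=cv2.imread('pics/w2.png'); cv2.imwrite('pics/c2.png',cv2.resize(im[150:290,230:410],None,fx=4,fy=4,interpolation=3))
# predicted outlines for a hypothesis
for y in (5,7,9):
  c,s=np.cos(np.radians(y)),np.sin(np.radians(y)); 
  P=[[670-0+c*a-s*b,-51+s*a+c*b,28+h] for a,b,h in [(12,28,12),(12,-28,12),(-12,-28,12),(-12,28,12),(11,12,55),(11,-12,55),(-11,-12,55),(-11,12,55),(22,38,5),(22,-38,5),(-22,-38,5),(-22,38,5)]]
  print(y,proj('wrist',T,P).round().astype(int).tolist())
E
```

```text
(array([[687.8, -12.6],
       [697.5, -85.2]]), np.float64(7.7)) (array([[ 705.6,    7.6],
       [ 718.2, -100.4]]), np.float64(6.6)) (array([[ 615.1,   -1.2],
       [ 629. , -111.1]]), np.float64(7.2))
[[667.41326627 -51.34078262  86.        ]]
[[668.88553923 -51.32469696  90.        ]]
5 [[276, 217], [359, 210], [362, 244], [280, 251], [297, 236], [339, 232], [341, 268], [301, 271], [261, 202], [372, 192], [375, 253], [269, 262]]
7 [[276, 219], [359, 209], [362, 243], [281, 252], [296, 236], [338, 232], [342, 267], [301, 272], [260, 204], [371, 191], [376, 252], [270, 264]]
9 [[275, 220], [358, 208], [362, 241], [282, 253], [296, 237], [337, 231], [342, 266], [302, 272], [259, 206], [370, 189], [377, 250], [271, 265]]
```

View pics/c2.png

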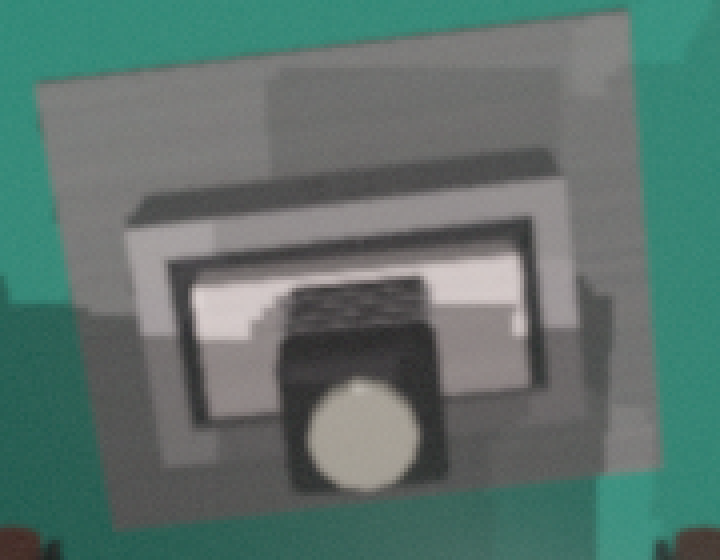

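```bash
python3 -c "
from h import *
plan(669,-51.8,66,7.2)"
```

```text
shift [-0.0141  0.0084  0.5248] turn [ 0.0005 -0.0034 -0.2396]
```

```bash
python3 -m jog '-.015 .009 .1 0 0 -.24 -.4;-.015 .009 .25 0 0 -.24 -.4;-.015 .009 .4 0 0 -.24 -.4;-.015 .009 .5 0 0 -.24 -.4;-.015 .009 .53 0 0 -.24 -.4;-.015 .009 .53 0 0 -.24 -.4;-.015 .009 .53 0 0 -.24 -.4'
python3 -m jog '0 0 0 0 0 0 0;0 0 0 0 0 0 .2;0 0 0 0 0 0 .35;0 0 0 0 0 0 .5;0 0 0 0 0 0 .7;0 0 0 0 0 0 1;0 0 0 0 0 0 1;0 0 0 0 0 0 1'
python3 - <<'E'
from h import *
print(get_obs()['ee_pos'])
snap('wrist','w3.png')
E
```

```text
t: 5.1
ee_pos: [669.0, -51.9, 64.9]
orientation: [3.135, 0.198, 0.003]
ft_force: [-0.5, 0.4, 0.8]
width: 61.3
grasp_force: 0.0
t: 5.9
ee_pos: [668.2, -51.9, 63.8]
orientation: [-3.135, -0.197, -0.0]
ft_force: [-0.6, -0.2, 3.2]
width: 23.8
grasp_force: 30.0
[668.16642619 -51.87583958  63.84051768]
```

View pics/w3.png

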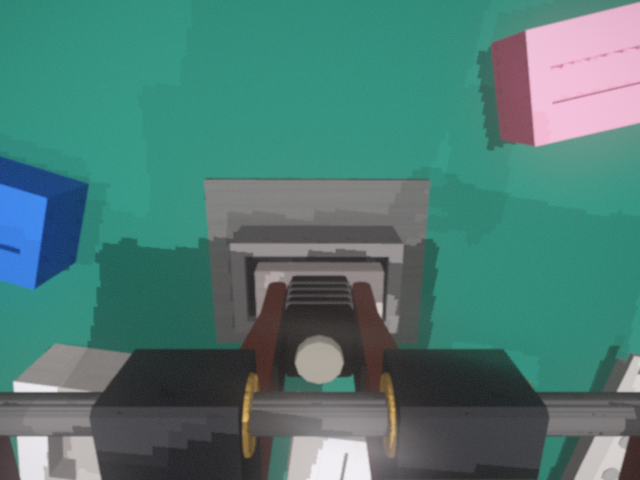

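```bash
python3 -m jog '0 0 -.1 0 0 0 1;0 0 -.2 0 0 0 1;0 0 -.4 0 0 0 1;0 0 -.6 0 0 0 1;0 0 -.8 0 0 0 1;0 0 -1 0 0 .24 1;0 0 -1 0 0 .24 1;0 0 -1 0 0 .24 1'
python3 -m jog '-.5 -.2 -.33 0 0 0 1;-.5 -.2 -.33 0 0 0 1;-.5 -.2 -.33 0 0 0 1;-.5 -.2 -.33 0 0 0 1;-.5 -.2 -.33 0 0 0 1;-.5 -.2 -.33 0 0 0 1'
cat >> h.py <<'E'
from scipy.optimize import minimize
LEN=[50,65,80,95]
def fit(cam,f,top0=34,show=True,z0=0):
    "fit each bare block's x,y,yaw by matching its projected silhouette to the network's mask"
    o,im=snap(cam,f); T=Tc(cam,o); res={}
    for d in outline_of('block1',cam):
        px=im[d['mask']].mean(0)
        if d['confidence']<.3 or px.max()-px.min()>25: continue
        m=d['mask'].astype(np.uint8); best=None
        c=max(cv2.findContours(m,0,cv2.CHAIN_APPROX_NONE)[0],key=cv2.contourArea)[:,0]
        (cx,cy),(a,b),ang=cv2.minAreaRect(pix(cam,T,c,20+z0)[:,:2].astype(np.float32))
        if a<b: ang+=90
        for i,L in enumerate(LEN):
            if abs(max(a,b)-L)>22: continue
            def sil(p):
                cs,sn=np.cos(p[2]),np.sin(p[2])
                P=[[p[0]+cs*X-sn*Y,p[1]+sn*X+cs*Y,Z+z0] for X in(-L/2,L/2) for Y in(-22,22) for Z in(0,34)]
                q=proj(cam,T,P).astype(np.float32); s=np.zeros((480*4,640*4),np.uint8)
                cv2.fillConvexPoly(s,cv2.convexHull(((q+.5)*4).round().astype(np.int32)),1)
                return cv2.resize(s.astype(np.float32),(640,480),interpolation=cv2.INTER_AREA)
            def cost(p):
                s=sil(p); return 1-np.minimum(s,m).sum()/np.maximum(s,m).sum()
            a0=np.radians((ang+90)%180-90)
            S=np.array([[cx,cy,a0]]+[[cx+8,cy,a0],[cx,cy+8,a0],[cx,cy,a0+.15]])
            r=minimize(cost,[cx,cy,a0],method='Nelder-Mead',options=dict(initial_simplex=S,maxiter=80,xatol=.1,fatol=1e-4))
            if best is None or r.fun<best[1]: best=(i+1,r.fun,r.x)
        if best:
            i,e,p=best; print('block%d'%i,'xy',p[:2].round(1),'yaw',np.degrees(p[2]).round(1),'err',round(e,3),'conf',round(d['confidence'],2),'uv',c.mean(0).round(),'rgb',px.round())
E
python3 - <<'E'
from h import *
fit('wrist','w4.png'); print(get_obs()['ee_pos'],get_obs()['ft_force'])
E
```

```text
t: 6.75
ee_pos: [668.2, -51.9, 264.0]
orientation: [3.141, 0.002, 0.002]
ft_force: [-0.1, -0.2, -0.5]
width: 23.9
grasp_force: 30.0
t: 7.35
ee_pos: [568.3, -12.2, 327.8]
orientation: [3.142, 0.001, -0.004]
ft_force: [-0.1, 0.7, -1.7]
width: 24.2
grasp_force: 30.0
block4 xy [435.7  78.3] yaw -21.6 err 0.167 conf 0.78 uv [240. 292.] rgb [194. 191. 192.]
block3 xy [432.2 -97.7] yaw 25.3 err 0.492 conf 0.74 uv [392. 296.] rgb [196. 196. 198.]
block2 xy [569.1  67.8] yaw -1.8 err 0.018 conf 0.67 uv [244. 180.] rgb [207. 206. 209.]
block1 xy [563.1 -71. ] yaw -0.2 err 0.031 conf 0.64 uv [373. 186.] rgb [211. 210. 213.]
[568.45531959 -12.27938027 328.00763107] [-0.81622389  1.04893535 -1.87945089]
```

View pics/w4.png

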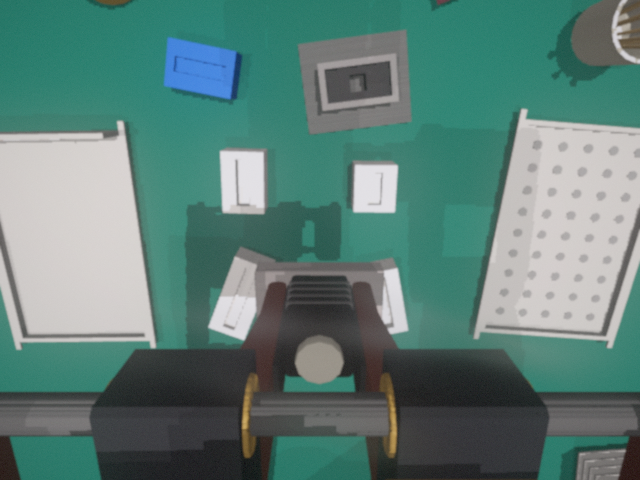

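```bash
python3 -c "
from h import *
plan(563.1,-71,120,0)"
```

```text
shift [-0.0243  0.2936  1.0401] turn [-0.      0.0044 -0.0001]
```

```bash
python3 -m jog '-.025 .294 .1 0 0 0 1;-.025 .294 .3 0 0 0 1;-.025 .294 .6 0 0 0 1;-.025 .294 .8 0 0 0 1;-.025 .294 .95 0 0 0 1;-.025 .294 1 0 0 0 1;-.025 .294 1 0 0 0 1'
python3 -m jog '0 0 .1 0 0 0 1;0 0 .2 0 0 0 1;0 0 .2 0 0 0 1;0 0 .2 0 0 0 1'
python3 -m jog '0 0 .03 0 0 0 1;0 0 .05 0 0 0 1;0 0 .06 0 0 0 1;0 0 .06 0 0 0 1;0 0 .06 0 0 0 1'
```

```text
t: 8.15
ee_pos: [562.5, -70.8, 127.9]
orientation: [-3.141, 0.0, 0.006]
ft_force: [0.5, 0.2, -1.5]
width: 23.7
grasp_force: 30.0
t: 8.55
ee_pos: [564.3, -70.9, 91.2]
orientation: [3.141, 0.0, 0.003]
ft_force: [-0.1, 0.5, -0.5]
width: 23.8
grasp_force: 30.0
t: 9.05
ee_pos: [563.6, -70.7, 78.0]
orientation: [3.142, 0.0, 0.001]
ft_force: [1.0, -0.1, 0.6]
width: 23.9
grasp_force: 30.0
```

```bash
python3 -m jog '0 0 .01 0 0 0 1;0 0 .02 0 0 0 1;0 0 .03 0 0 0 1;0 0 .03 0 0 0 1'
python3 -m jog '0 0 .003 0 0 0 1;0 0 .005 0 0 0 1;0 0 .005 0 0 0 1'
python3 -m jog '0 0 .003 0 0 0 1;0 0 .005 0 0 0 1;0 0 .005 0 0 0 1'
```

```text
t: 9.45
ee_pos: [563.2, -70.7, 71.5]
orientation: [-3.142, -0.0, -0.0]
ft_force: [0.9, -0.4, 1.2]
width: 24.2
grasp_force: 30.0
t: 9.75
ee_pos: [563.2, -70.7, 70.7]
orientation: [-3.142, -0.0, -0.0]
ft_force: [1.2, -0.3, 1.8]
width: 23.6
grasp_force: 30.0
t: 10.05
ee_pos: [563.2, -70.7, 69.8]
orientation: [3.142, 0.0, 0.0]
ft_force: [1.1, 0.5, 3.3]
width: 23.6
grasp_force: 30.0
```

```bash
python3 -m jog '0 0 .003 0 0 0 1;0 0 .005 0 0 0 1;0 0 .005 0 0 0 1'
python3 -m jog '0 0 .003 0 0 0 1;0 0 .005 0 0 0 1;0 0 .005 0 0 0 1'
python3 - <<'E'
from h import *
snap('wrist','w5.png')
E
```

```text
t: 10.35
ee_pos: [563.2, -70.7, 69.8]
orientation: [3.142, 0.0, 0.0]
ft_force: [-1.8, 0.3, 13.5]
width: 24.2
grasp_force: 30.0
t: 10.65
ee_pos: [563.2, -70.7, 69.7]
orientation: [3.142, 0.0, 0.001]
ft_force: [-5.5, 0.7, 23.1]
width: 24.0
grasp_force: 30.0
```

View pics/w5.png

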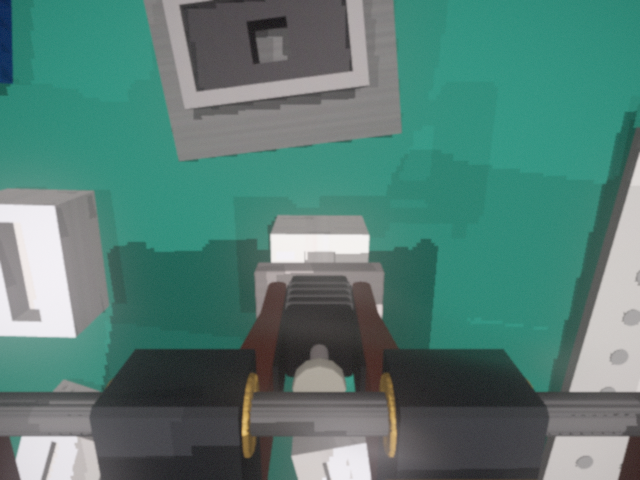

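```bash
python3 -m jog '0 0 -.004 0 0 0 1;0 0 -.004 0 0 0 1;0 0 -.004 0 0 0 1;0 0 -.004 0 0 0 1;0 0 -.004 0 0 0 1;0 0 -.004 0 0 0 1;0 0 -.004 0 0 0 1;0 0 -.004 0 0 0 1'
python3 -m jog '0 0 0 0 0 0 1;0 0 0 0 0 0 1;0 0 0 0 0 0 1;0 0 0 0 0 0 1;0 0 0 0 0 0 1;0 0 0 0 0 0 1;0 0 0 0 0 0 1'
cat >> h.py <<'E'
def cap(f=None,im=None):
    "cap: bright pixels in the centre columns; width of the cap between fingers vs model"
    if im is None: o,im=snap('wrist',f)
    return im[325:396,319].mean(1).round().astype(int)
E
python3 - <<'E'
from h import *
for f in ('w4.png','w5.png'):
    im=cv2.imread('pics/'+f); print(f,im[325:396,319].mean(1).round().astype(int).tolist())
    for v in (358,366,375,384): 
        row=im[v,280:360].mean(1); b=np.where(row>130)[0]; print(v,b.min()+280 if len(b) else None,b.max()+280 if len(b) else None)
T=np.array(camera_model('wrist')['tool_from_camera'])
for h in range(55,82,2):
    z=-(h-35.8); q=proj('wrist',T,[[8,0,z],[-8,0,z],[0,8,z],[0,-8,z]]); print(h,q[0,1].round(1),q[1,1].round(1),q[2:,0].round(1),q[2,1].round(1))
im=cv2.imread('pics/w5.png'); cv2.imwrite('pics/c5.png',cv2.resize(im[320:400,260:380],None,fx=6,fy=6,interpolation=3))
E
```

```text
t: 11.5
ee_pos: [563.2, -70.7, 69.8]
orientation: [3.142, 0.0, 0.001]
ft_force: [-2.5, 0.4, 16.2]
width: 23.7
grasp_force: 30.0
t: 12.2
ee_pos: [563.2, -70.7, 69.8]
orientation: [3.142, 0.0, 0.001]
ft_force: [-3.6, -0.0, 17.4]
width: 23.8
grasp_force: 30.0
w4.png [58, 58, 60, 61, 61, 60, 58, 59, 60, 71, 91, 104, 108, 108, 110, 112, 120, 133, 143, 145, 145, 146, 146, 147, 143, 147, 148, 146, 146, 145, 148, 146, 147, 146, 147, 148, 147, 147, 146, 147, 145, 148, 148, 146, 147, 146, 147, 147, 147, 146, 146, 146, 145, 147, 146, 145, 145, 143, 131, 116, 104, 103, 101, 101, 103, 101, 87, 70, 57, 60, 64]
358 297 341
366 297 341
375 302 336
384 None None
w5.png [60, 61, 64, 63, 60, 65, 60, 60, 59, 61, 60, 57, 57, 55, 57, 49, 51, 50, 59, 83, 101, 105, 105, 105, 105, 105, 104, 103, 103, 107, 105, 105, 107, 114, 118, 123, 123, 124, 124, 128, 131, 145, 158, 165, 165, 164, 163, 164, 165, 162, 164, 163, 161, 163, 163, 163, 164, 163, 162, 163, 163, 163, 162, 160, 161, 157, 141, 96, 72, 73, 78]
358 None None
366 314 324
375 298 340
384 294 344
55 331.7 373.0 [340.9 293.7] 352.7
57 334.9 376.5 [341.2 293.4] 356.1
59 338.1 380.2 [341.5 293.1] 359.5
61 341.4 383.9 [341.9 292.7] 363.0
63 344.8 387.8 [342.2 292.3] 366.7
65 348.3 391.8 [342.5 292. ] 370.4
67 351.9 395.9 [342.9 291.6] 374.3
69 355.6 400.1 [343.2 291.2] 378.2
71 359.4 404.4 [343.6 290.8] 382.3
73 363.3 408.9 [344.  290.3] 386.5
75 367.4 413.5 [344.3 289.9] 390.9
77 371.5 418.2 [344.7 289.5] 395.3
79 375.9 423.1 [345.2 289. ] 399.9
81 380.3 428.1 [345.6 288.5] 404.7
```

View pics/c5.png

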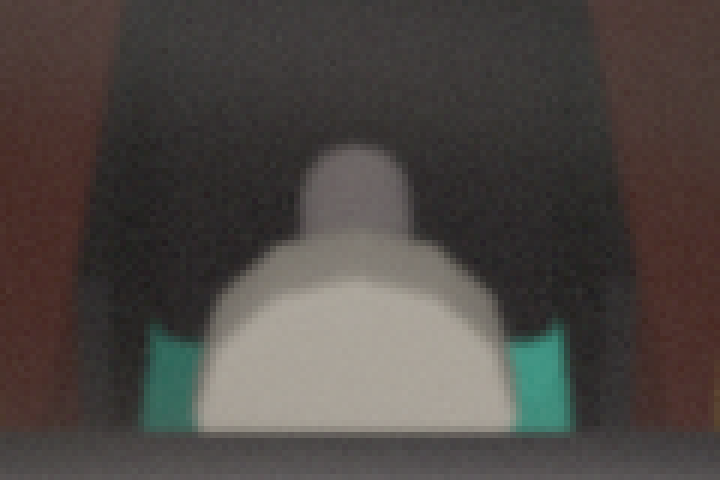

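block1's cap rose about 13 mm, so its slot is about 6.8 mm deep and it goes to rework. I'll lift and look again before block2.

```bash
python3 -m jog '0 0 -.05 0 0 0 1;0 0 -.15 0 0 0 1;0 0 -.3 0 0 0 1;-.2 -.35 -.5 0 0 0 1;-.2 -.35 -.8 0 0 0 1;-.2 -.35 -1 0 0 0 1;-.2 -.35 -1 0 0 0 1;-.2 -.35 -1 0 0 0 1'
cat >> h.py <<'E'
T_=np.array(camera_model('wrist')['tool_from_camera'])
def depth(f):
    "slot depth from the far edge of the cap's top face; rest edge 341.7 <-> h 61.2"
    o,im=snap('wrist',f); c=im[:,315:324].mean(2).mean(1); top=np.median(c[378:388]) 
    hs=np.arange(58,84,.1); vs=[proj('wrist',T_,[[8,0,-(h-35.8)]])[0,1] for h in hs]
    e=[v for v in range(335,388) if c[v]<c[386]-25 and (c[v+1:389]>=c[386]-25).all()]
    print('edge',e, 'depth',[round(20-(np.interp(v+.6,vs,hs)-61.3),1) for v in e], c[335:395:2].round().astype(int).tolist(), 'Fz',o['ft_force'].round(1),o['ee_pos'].round(1))
E
python3 - <<'E'
from h import *
fit('wrist','w6.png'); plan(569,67.8,120,-1.8)
E
```

```text
t: 13.0
ee_pos: [524.2, -0.1, 271.9]
orientation: [3.142, 0.002, 0.009]
ft_force: [0.6, -0.0, -1.7]
width: 24.0
grasp_force: 30.0
block3 xy [430.9 -86.2] yaw 12.5 err 0.055 conf 0.94 uv [404. 284.] rgb [204. 203. 206.]
block2 xy [569.3  67.7] yaw -0.6 err 0.031 conf 0.88 uv [244. 146.] rgb [215. 214. 218.]
block4 xy [435.5  78.4] yaw -22.3 err 0.099 conf 0.71 uv [240. 278.] rgb [177. 174. 172.]
block1 xy [563.1 -70.8] yaw -0.0 err 0.016 conf 0.66 uv [396. 153.] rgb [212. 211. 214.]
shift [ 0.2342 -0.3423  0.7386] turn [0.0002 0.0019 0.061 ]
```

```bash
python3 -m jog '.234 -.342 .1 0 0 .035 1;.234 -.342 .3 0 0 .035 1;.234 -.342 .55 0 0 .035 1;.234 -.342 .75 0 0 .035 1;.234 -.342 .82 0 0 .035 1;.234 -.342 .82 0 0 .035 1;.234 -.342 .85 0 0 .035 1;.234 -.342 .9 0 0 .035 1'
python3 -m jog '0 0 .03 0 0 0 1;0 0 .06 0 0 0 1;0 0 .08 0 0 0 1;0 0 .09 0 0 0 1;0 0 .09 0 0 0 1'
python3 -m jog '0 0 .003 0 0 0 1;0 0 .006 0 0 0 1;0 0 .008 0 0 0 1;0 0 .008 0 0 0 1;0 0 .008 0 0 0 1'
python3 -c "
from h import *
depth('w7.png')"
```

```text
t: 13.9
ee_pos: [571.9, 67.6, 90.5]
orientation: [-3.141, 0.029, -0.008]
ft_force: [-0.1, 0.7, -2.0]
width: 24.2
grasp_force: 30.0
t: 14.4
ee_pos: [570.3, 67.7, 70.6]
orientation: [-3.141, 0.028, -0.001]
ft_force: [0.4, -0.8, 0.6]
width: 24.3
grasp_force: 30.0
t: 14.9
ee_pos: [570.3, 67.7, 69.8]
orientation: [-3.141, 0.028, -0.001]
ft_force: [-1.3, -1.0, 8.5]
width: 23.8
grasp_force: 30.0
edge [354] depth [np.float64(12.8)] [52, 54, 51, 47, 52, 85, 97, 108, 111, 114, 132, 150, 151, 150, 150, 150, 150, 150, 150, 150, 150, 150, 150, 149, 149, 149, 149, 149, 127, 66] Fz [-1.3 -1.   8.5] [570.3  67.7  69.8]
```

```bash
python3 -m jog '0 0 .002 0 0 0 1;0 0 .002 0 0 0 1;0 0 .002 0 0 0 1;0 0 .002 0 0 0 1;0 0 .002 0 0 0 1;0 0 .002 0 0 0 1;0 0 .002 0 0 0 1;0 0 .002 0 0 0 1'
python3 -m jog '0 0 0 0 0 0 1;0 0 0 0 0 0 1;0 0 0 0 0 0 1;0 0 0 0 0 0 1;0 0 0 0 0 0 1'
python3 -c "
from h import *
depth('w7b.png')"
python3 -m jog '0 0 -.05 0 0 0 1;0 0 -.15 0 0 0 1;0 0 -.3 0 0 0 1;-.8 -.35 -.5 0 0 0 1;-.8 .35 -.8 0 0 0 1;-.8 .35 -1 0 0 0 1;-.8 .35 -1 0 0 0 1;-.8 .35 -1 0 0 0 1'
python3 - <<'E'
from h import *
fit('wrist','w8.png'); print(get_obs()['ee_pos'])
E
```

```text
t: 15.75
ee_pos: [570.3, 67.7, 69.8]
orientation: [-3.141, 0.028, -0.001]
ft_force: [-1.8, -1.1, 11.5]
width: 23.8
grasp_force: 30.0
t: 16.25
ee_pos: [570.3, 67.7, 69.8]
orientation: [-3.141, 0.028, -0.002]
ft_force: [-2.8, -1.4, 12.2]
width: 24.0
grasp_force: 30.0
edge [354] depth [np.float64(12.8)] [54, 51, 51, 49, 51, 84, 99, 108, 111, 115, 132, 150, 151, 151, 150, 151, 150, 150, 151, 151, 150, 151, 150, 150, 150, 149, 149, 148, 127, 66] Fz [-2.8 -1.4 12.2] [570.3  67.7  69.8]
t: 17.1
ee_pos: [406.6, 0.2, 269.8]
orientation: [-3.141, 0.028, 0.001]
ft_force: [1.2, -1.4, -0.4]
width: 24.2
grasp_force: 30.0
block1 xy [558.6  68.6] yaw 89.0 err 0.112 conf 0.92 uv [235.  23.] rgb [202. 201. 205.]
block4 xy [435.5  78.3] yaw -22.4 err 0.021 conf 0.92 uv [233. 162.] rgb [213. 213. 216.]
block1 xy [560.6 -68.1] yaw 89.7 err 0.119 conf 0.76 uv [400.  20.] rgb [197. 197. 200.]
block3 xy [430.7 -86. ] yaw 12.3 err 0.016 conf 0.57 uv [412. 165.] rgb [201. 202. 205.]
[407.43644679  -0.62516643 272.12941493]
```

```bash
python3 -c "
from h import *
plan(430.7,-86,100,12.3)"
```

```text
shift [0.1201 0.4242 0.8615] turn [ 0.0019 -0.0101 -0.4478]
```

```bash
python3 -m jog '.12 .424 .1 0 0 -.447 1;.12 .424 .3 0 0 -.447 1;.12 .424 .55 0 0 -.447 1;.12 .424 .7 0 0 -.447 1;.12 .424 .8 0 0 -.447 1;.12 .424 .82 0 0 -.447 1;.12 .424 .85 0 0 -.447 1;.12 .424 .9 0 0 -.447 1'
python3 -m jog '0 0 .03 0 0 0 1;0 0 .06 0 0 0 1;0 0 .08 0 0 0 1;0 0 .09 0 0 0 1;0 0 .09 0 0 0 1'
python3 -m jog '0 0 .003 0 0 0 1;0 0 .006 0 0 0 1;0 0 .008 0 0 0 1;0 0 .008 0 0 0 1;0 0 .008 0 0 0 1'
python3 -c "
from h import *
depth('w9.png')"
```

```text
t: 18.0
ee_pos: [432.5, -84.6, 89.2]
orientation: [3.122, 0.339, 0.004]
ft_force: [-0.4, -0.4, -1.7]
width: 23.9
grasp_force: 30.0
t: 18.5
ee_pos: [431.5, -84.6, 70.6]
orientation: [3.123, 0.338, 0.001]
ft_force: [0.9, -0.3, 0.9]
width: 23.8
grasp_force: 30.0
t: 19.0
ee_pos: [431.5, -84.7, 69.8]
orientation: [3.123, 0.338, 0.002]
ft_force: [-1.0, 1.2, 12.2]
width: 23.6
grasp_force: 30.0
edge [357] depth [np.float64(11.1)] [51, 49, 47, 47, 51, 84, 94, 96, 108, 111, 114, 125, 149, 152, 152, 151, 151, 151, 151, 151, 151, 151, 151, 151, 150, 150, 149, 148, 125, 60] Fz [-1.   1.2 12.2] [431.5 -84.7  69.8]
```

```bash
python3 -m jog '0 0 .001 0 0 0 1;0 0 .001 0 0 0 1;0 0 .001 0 0 0 1;0 0 .001 0 0 0 1;0 0 .001 0 0 0 1;0 0 .001 0 0 0 1;0 0 .001 0 0 0 1;0 0 .001 0 0 0 1'
python3 -m jog '0 0 0 0 0 0 1;0 0 0 0 0 0 1;0 0 0 0 0 0 1;0 0 0 0 0 0 1;0 0 0 0 0 0 1'
python3 -m jog '0 0 -.05 0 0 0 1;0 0 -.15 0 0 0 1;0 0 -.3 0 0 0 1;-.03 -.44 -.5 0 0 .447 1;-.03 -.44 -.8 0 0 .447 1;-.03 -.44 -1 0 0 .447 1;-.03 -.44 -1 0 0 .447 1;-.03 -.44 -1 0 0 .447 1'
python3 - <<'E'
from h import *
fit('wrist','w10.png'); plan(435.5,78.3,100,-22.4)
E
```

```text
t: 19.85
ee_pos: [431.5, -84.7, 69.7]
orientation: [3.123, 0.338, 0.002]
ft_force: [-2.0, 1.2, 15.2]
width: 23.9
grasp_force: 30.0
t: 20.35
ee_pos: [431.5, -84.6, 69.8]
orientation: [3.123, 0.338, 0.002]
ft_force: [-1.5, 2.2, 16.0]
width: 24.0
grasp_force: 30.0
t: 21.15
ee_pos: [408.0, 0.8, 272.6]
orientation: [3.141, -0.026, 0.012]
ft_force: [-0.3, 0.1, -1.6]
width: 24.2
grasp_force: 30.0
block3 xy [430.7 -85.9] yaw 12.4 err 0.02 conf 0.92 uv [411. 168.] rgb [196. 195. 198.]
block1 xy [558.7  65.7] yaw 90.7 err 0.112 conf 0.68 uv [237.  25.] rgb [189. 188. 191.]
block1 xy [560.7 -68.6] yaw 88.7 err 0.12 conf 0.6 uv [400.  23.] rgb [189. 188. 191.]
block4 xy [435.4  78.3] yaw -22.4 err 0.019 conf 0.55 uv [234. 166.] rgb [204. 203. 206.]
shift [ 0.1404 -0.3938  0.8432] turn [ 1.000e-04 -1.300e-03  7.132e-01]
```

```bash
python3 -m jog '.14 -.393 .1 0 0 .713 1;.14 -.393 .3 0 0 .713 1;.14 -.393 .55 0 0 .713 1;.14 -.393 .7 0 0 .713 1;.14 -.393 .8 0 0 .713 1;.14 -.393 .82 0 0 .713 1;.14 -.393 .85 0 0 .713 1;.14 -.393 .9 0 0 .713 1'
python3 -m jog '0 0 .03 0 0 0 1;0 0 .06 0 0 0 1;0 0 .08 0 0 0 1;0 0 .09 0 0 0 1;0 0 .09 0 0 0 1'
python3 -m jog '0 0 .003 0 0 0 1;0 0 .006 0 0 0 1;0 0 .008 0 0 0 1;0 0 .008 0 0 0 1;0 0 .008 0 0 0 1'
python3 -c "
from h import *
depth('w11.png')"
```

```text
t: 22.05
ee_pos: [436.6, 77.9, 88.9]
orientation: [-3.081, 0.612, -0.002]
ft_force: [-0.1, 0.3, -0.4]
width: 23.7
grasp_force: 30.0
t: 22.55
ee_pos: [436.1, 78.1, 70.8]
orientation: [-3.081, 0.611, -0.001]
ft_force: [0.5, -0.9, 1.7]
width: 23.6
grasp_force: 30.0
t: 23.05
ee_pos: [436.2, 78.2, 69.8]
orientation: [-3.081, 0.611, -0.001]
ft_force: [-1.3, -1.8, 8.7]
width: 23.6
grasp_force: 30.0
edge [364] depth [np.float64(8.0)] [46, 43, 44, 40, 43, 74, 82, 83, 83, 84, 82, 88, 97, 100, 102, 114, 134, 136, 135, 136, 135, 135, 135, 135, 134, 134, 134, 133, 112, 51] Fz [-1.3 -1.8  8.7] [436.2  78.2  69.8]
```

Slot depths: block1 about 7 mm, block2 about 12.7, block3 about 11 and block4 about 7.9. I'll finish the hold and return the gauge.

```bash
python3 -m jog '0 0 .002 0 0 0 1;0 0 .002 0 0 0 1;0 0 .002 0 0 0 1;0 0 .002 0 0 0 1;0 0 .002 0 0 0 1;0 0 .002 0 0 0 1;0 0 .002 0 0 0 1;0 0 .002 0 0 0 1'
python3 -m jog '0 0 0 0 0 0 1;0 0 0 0 0 0 1;0 0 0 0 0 0 1;0 0 0 0 0 0 1;0 0 0 0 0 0 1'
python3 -m jog '0 0 -.05 0 0 0 1;0 0 -.15 0 0 0 1;0 0 -.3 0 0 0 1;0 0 -.5 0 0 -.987 1;0 0 -.5 0 0 -.987 1;0 0 -.5 0 0 -.987 1;0 0 -.5 0 0 -.987 1;0 0 -.5 0 0 -.987 1'
python3 -c "
from h import *
plan(668.2,-51.9,134,7.2)"
```

```text
t: 23.9
ee_pos: [436.2, 78.2, 69.7]
orientation: [-3.081, 0.611, -0.001]
ft_force: [-2.6, -1.8, 16.8]
width: 23.7
grasp_force: 30.0
t: 24.4
ee_pos: [436.2, 78.2, 69.7]
orientation: [-3.081, 0.611, -0.001]
ft_force: [-2.5, -1.6, 16.4]
width: 23.9
grasp_force: 30.0
t: 25.2
ee_pos: [435.4, 78.2, 168.9]
orientation: [-3.135, -0.197, 0.0]
ft_force: [-0.2, 0.2, -1.3]
width: 23.9
grasp_force: 30.0
shift [1.0733 0.7916 0.1739] turn [-0.0003  0.0005  0.0002]
```

```bash
python3 -m jog '.5 .39 0 0 0 0 1;.5 .39 0 0 0 0 1;.5 .39 0 0 0 0 1;.9 .7 0 0 0 0 1;.9 .7 0 0 0 0 1;.9 .7 .1 0 0 0 1;.9 .7 .1 0 0 0 1;.9 .7 .1 0 0 0 1'
python3 -m jog '.173 .092 0 0 0 0 1;.173 .092 0 0 0 0 1;.173 .092 .07 0 0 0 1;.173 .092 .07 0 0 0 1;.173 .092 .07 0 0 0 1;.173 .092 .07 0 0 0 1'
python3 - <<'E'
from h import *
o,im=snap('wrist','w12.png'); plan(668.2,-51.9,63.8,7.2)
E
```

```text
t: 26.0
ee_pos: [630.4, -37.9, 147.8]
orientation: [-3.135, -0.195, 0.005]
ft_force: [-0.5, 0.1, -1.2]
width: 23.6
grasp_force: 30.0
t: 26.6
ee_pos: [667.9, -51.8, 134.7]
orientation: [-3.135, -0.197, 0.001]
ft_force: [-0.4, 0.2, -1.4]
width: 24.0
grasp_force: 30.0
shift [-0.000e+00  1.000e-04  3.557e-01] turn [-0.0001  0.     -0.0002]
```

View pics/w12.png

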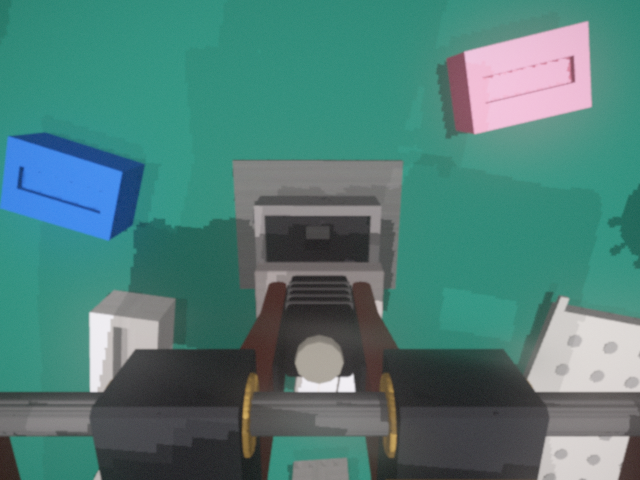

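The gauge is lined up with the stand: the hole is at (317,232), centred on the tool axis, and the rim is square to the tool. I'll lower it, stop just above the seat and check the force.

```bash
python3 -m jog '0 0 .1 0 0 0 1;0 0 .2 0 0 0 1;0 0 .28 0 0 0 1;0 0 .32 0 0 0 1;0 0 .34 0 0 0 1;0 0 .345 0 0 0 1;0 0 .35 0 0 0 1;0 0 .35 0 0 0 1'
python3 -m jog '0 0 .003 0 0 0 1;0 0 .006 0 0 0 1;0 0 .006 0 0 0 1;0 0 .006 0 0 0 1'
```

```text
t: 27.45
ee_pos: [669.0, -52.2, 65.3]
orientation: [3.135, 0.197, 0.002]
ft_force: [0.0, 0.3, -0.8]
width: 23.9
grasp_force: 30.0
t: 27.85
ee_pos: [668.8, -52.2, 63.8]
orientation: [3.135, 0.197, 0.001]
ft_force: [0.1, -0.4, 0.0]
width: 24.1
grasp_force: 30.0
```

```bash
python3 -m jog '0 0 .002 0 0 0 1;0 0 .003 0 0 0 1;0 0 .003 0 0 0 1'
python3 -m jog '0 0 .003 0 0 0 .45;0 0 .003 0 0 0 .3;0 0 .003 0 0 0 0;0 0 .003 0 0 0 -.3;0 0 .003 0 0 0 -.3;0 0 .003 0 0 0 -.3'
python3 -m jog '0 0 -.1 0 0 0 -.3;0 0 -.2 0 0 0 -.3;0 0 -.4 0 0 0 -.3;0 0 -.6 0 0 0 -.3;-.3 0 -.8 0 0 .24 -.3;-.3 0 -.95 0 0 .24 -.3;-.3 0 -.95 0 0 .24 -.3;-.3 0 -.95 0 0 .24 -.3'
python3 - <<'E'
from h import *
fit('wrist','w13.png')
T=Tc('wrist',get_obs())
for n in ['gauge','stand_seat']: print(n,[(round(d['confidence'],2),w(T,d['xyz']).round(1)) for d in pinpoint(n,'wrist')])
plan(569,67.7,100,-1)
E
```

```text
t: 28.15
ee_pos: [668.9, -52.2, 63.8]
orientation: [3.135, 0.197, 0.001]
ft_force: [-2.3, 0.1, 7.1]
width: 23.7
grasp_force: 30.0
t: 28.75
ee_pos: [668.4, -52.2, 62.1]
orientation: [-3.135, -0.197, 0.0]
ft_force: [-0.4, -0.1, -0.5]
width: 56.3
grasp_force: 0.0
t: 29.55
ee_pos: [609.3, -59.8, 253.7]
orientation: [3.141, -0.001, 0.004]
ft_force: [0.1, 0.5, -0.8]
width: 56.9
grasp_force: 0.0
block1 xy [563.1 -71. ] yaw 0.1 err 0.03 conf 0.86 uv [330. 245.] rgb [172. 168. 166.]
block1 xy [461.4  75.4] yaw -29.6 err 0.629 conf 0.81 uv [184. 331.] rgb [144. 143. 140.]
block2 xy [569.1  67.4] yaw -1.7 err 0.019 conf 0.65 uv [182. 239.] rgb [176. 174. 173.]
block2 xy [439.4 -84.4] yaw 12.1 err 0.077 conf 0.63 uv [342. 358.] rgb [195. 195. 197.]
gauge [(0.85, array([668.1, -49.5,  22. ]))]
stand_seat [(0.58, array([ 718.1, -295.4,   -4.8]))]
shift [-0.1966 -0.6359  0.7538] turn [-0.0006  0.0048  0.033 ]
```

View pics/w13.png

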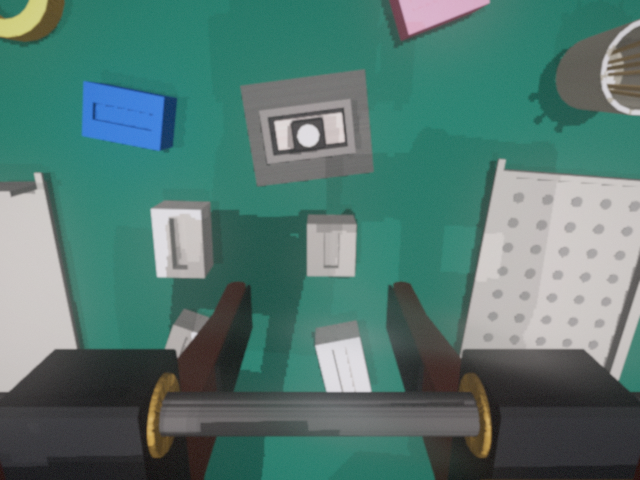

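The gauge is back in its stand, cap at (306,132). Now block1 goes to the plain tray.

```bash
python3 -m jog '-.226 .058 .1 0 0 0 -.35;-.226 .058 .3 0 0 0 -.35;-.226 .058 .5 0 0 0 -.35;-.226 .058 .7 0 0 0 -.35;-.226 .058 .8 0 0 0 -.35;-.226 .058 .85 0 0 0 -.35;-.226 .058 .85 0 0 0 -.35'
python3 -m jog '0 0 .1 0 0 0 -.35;0 0 .2 0 0 0 -.35;0 0 .25 0 0 0 -.35;0 0 .264 0 0 0 -.35;0 0 .264 0 0 0 -.35;0 0 .264 0 0 0 -.2'
python3 -m jog '0 0 0 0 0 0 0;0 0 0 0 0 0 .2;0 0 0 0 0 0 .4;0 0 0 0 0 0 1;0 0 0 0 0 0 1;0 0 0 0 0 0 1'
python3 -c "
from h import *
print(get_obs()['ee_pos'],get_obs()['orientation'])"
```

```text
t: 30.45
ee_pos: [562.8, -71.1, 80.3]
orientation: [-3.141, 0.0, 0.006]
ft_force: [0.4, 0.2, 0.0]
width: 59.3
grasp_force: 0.0
t: 31.05
ee_pos: [564.5, -71.4, 30.4]
orientation: [3.141, -0.0, 0.002]
ft_force: [-0.2, 0.0, -0.2]
width: 54.6
grasp_force: 0.0
t: 31.65
ee_pos: [564.3, -71.3, 30.3]
orientation: [3.141, -0.001, 0.002]
ft_force: [-0.5, 0.7, 6.0]
width: 43.9
grasp_force: 30.0
[564.30932239 -71.33186631  30.26041866] [ 3.14143347e+00 -5.87763030e-04  1.84343518e-03]
```

```bash
python3 -m jog '0 0 -.05 0 0 0 1;0 0 -.2 0 0 0 1;0 0 -.4 0 0 0 1;0 -.1 -.5 0 0 0 1;0 -.25 -.5 0 0 0 1;-.056 -.5 -.5 0 0 0 1;-.056 -.75 -.5 0 0 0 1;-.056 -.95 -.5 0 0 0 1'
python3 -m jog '0 -.25 0 0 0 0 1;0 -.5 0 0 0 0 1;0 -.7 0 0 0 0 1;0 -.78 0 0 0 0 1;0 -.807 .1 0 0 0 1;0 -.807 .25 0 0 0 1;0 -.807 .35 0 0 0 1;0 -.807 .4 0 0 0 1'
python3 -m jog '0 0 .03 0 0 0 1;0 0 .05 0 0 0 1;0 0 .06 0 0 0 1;0 0 .065 0 0 0 1;0 0 .065 0 0 0 1;0 0 .065 0 0 0 1'
python3 -c "
from h import *
print(get_obs()['ee_pos'],get_obs()['ft_force'])"
```

```text
t: 32.45
ee_pos: [552.0, 120.7, 130.2]
orientation: [-3.141, 0.001, -0.0]
ft_force: [-0.1, 0.4, -0.4]
width: 44.1
grasp_force: 30.0
t: 33.25
ee_pos: [551.5, 278.9, 47.8]
orientation: [3.14, -0.001, -0.005]
ft_force: [-0.5, 0.0, -1.4]
width: 43.4
grasp_force: 30.0
t: 33.85
ee_pos: [553.0, 280.3, 37.0]
orientation: [-3.141, 0.001, -0.001]
ft_force: [-0.1, -0.0, -1.1]
width: 43.5
grasp_force: 30.0
[552.99813946 280.27965316  36.9888727 ] [-0.11474076 -0.00659763 -1.07166693]
```

```bash
python3 -m jog '0 0 .003 0 0 0 1;0 0 .006 0 0 0 1;0 0 .006 0 0 0 1'
python3 -m jog '0 0 .002 0 0 0 1;0 0 .0035 0 0 0 1;0 0 .0035 0 0 0 1'
```

```text
t: 34.15
ee_pos: [552.7, 280.2, 35.3]
orientation: [-3.142, 0.001, -0.0]
ft_force: [0.5, 0.8, -1.4]
width: 44.1
grasp_force: 30.0
t: 34.45
ee_pos: [552.8, 280.2, 35.3]
orientation: [-3.142, 0.001, -0.0]
ft_force: [-3.2, -1.0, 7.5]
width: 43.9
grasp_force: 30.0
```

```bash
python3 -m jog '0 0 0 0 0 0 0;0 0 0 0 0 0 -.1;0 0 0 0 0 0 -.25;0 0 0 0 0 0 -.35;0 0 -.1 0 0 0 -.35;0 0 -.25 0 0 0 -.35;0 0 -.5 0 0 0 -.35;0 .2 -.6 0 0 0 -.35'
python3 -m jog '.08 .25 -.25 0 0 0 -.35;.08 .5 -.45 0 0 0 -.35;.08 .75 -.45 0 0 0 -.35;.08 .9 -.45 0 0 0 -.35;.08 .9 -.45 0 0 0 -.35'
python3 - <<'E'
from h import *
fit('wrist','w14.png')
plan(569.1,67.5,30,-1)
E
```

```text
t: 35.25
ee_pos: [555.3, 243.7, 158.8]
orientation: [-3.138, -0.005, -0.011]
ft_force: [1.3, -0.5, 0.8]
width: 59.3
grasp_force: 0.0
t: 35.75
ee_pos: [569.0, 56.2, 245.9]
orientation: [3.141, -0.006, 0.003]
ft_force: [0.0, 1.0, -0.0]
width: 59.5
grasp_force: 0.0
block1 xy [550.1 282.5] yaw -97.0 err 0.128 conf 0.81 uv [ 67. 219.] rgb [185. 182. 184.]
block2 xy [444.  -86.7] yaw 27.5 err 0.257 conf 0.78 uv [463. 320.] rgb [174. 174. 175.]
block2 xy [569.4  67.6] yaw -0.8 err 0.033 conf 0.73 uv [305. 199.] rgb [198. 197. 198.]
block4 xy [435.8  78.1] yaw -22.0 err 0.029 conf 0.67 uv [297. 331.] rgb [175. 173. 172.]
shift [ 1.0000e-03 -4.4300e-02  1.0743e+00] turn [-0.0003 -0.0011  0.0266]
```

```bash
python3 -m jog '0 -.045 .2 0 0 .027 -.35;0 -.045 .45 0 0 .027 -.35;0 -.045 .65 0 0 .027 -.35;0 -.045 .78 0 0 .027 -.35;0 -.045 .85 0 0 .027 -.35;0 -.045 .85 0 0 .027 -.35'
python3 -m jog '0 0 .1 0 0 0 -.35;0 0 .18 0 0 0 -.35;0 0 .215 0 0 0 -.35;0 0 .22 0 0 0 -.35;0 0 .22 0 0 0 -.2'
python3 -m jog '0 0 0 0 0 0 0;0 0 0 0 0 0 .2;0 0 0 0 0 0 .4;0 0 0 0 0 0 1;0 0 0 0 0 0 1;0 0 0 0 0 0 1'
python3 -m jog '0 0 -.05 0 0 0 1;0 0 -.2 0 0 0 1;0 0 -.4 0 0 0 1;0 .1 -.5 0 0 0 1;0 .25 -.5 0 0 0 1;0 .5 -.5 0 0 0 1;0 .75 -.5 0 0 0 1;-.05 .95 -.5 0 0 0 1'
```

```text
t: 36.45
ee_pos: [567.2, 70.2, 72.4]
orientation: [3.141, -0.021, -0.006]
ft_force: [-0.4, 0.0, -0.1]
width: 59.0
grasp_force: 0.0
t: 36.95
ee_pos: [568.9, 69.2, 31.0]
orientation: [-3.141, 0.023, -0.001]
ft_force: [-0.6, 0.8, -0.0]
width: 54.7
grasp_force: 0.0
t: 37.55
ee_pos: [569.2, 69.1, 31.3]
orientation: [-3.141, 0.023, -0.002]
ft_force: [-0.7, -0.4, 6.0]
width: 43.9
grasp_force: 30.0
t: 38.35
ee_pos: [556.4, -123.0, 131.3]
orientation: [3.141, -0.023, 0.003]
ft_force: [0.6, 0.1, -1.6]
width: 43.5
grasp_force: 30.0
```

```bash
python3 -m jog '-.03 .25 0 0 0 0 1;-.03 .5 0 0 0 0 1;-.03 .7 0 0 0 0 1;-.03 .83 0 0 0 0 1;-.03 .87 .1 0 0 0 1;-.03 .87 .25 0 0 0 1;-.03 .87 .35 0 0 0 1;-.03 .87 .4 0 0 0 1'
python3 -m jog '0 0 .02 0 0 0 1;0 0 .04 0 0 0 1;0 0 .055 0 0 0 1;0 0 .065 0 0 0 1;0 0 .07 0 0 0 1;0 0 .07 0 0 0 1'
python3 -m jog '0 0 .002 0 0 0 1;0 0 .0045 0 0 0 1;0 0 .0045 0 0 0 1'
```

```text
t: 39.15
ee_pos: [546.0, -294.0, 48.9]
orientation: [-3.14, 0.023, 0.005]
ft_force: [-1.4, 0.6, -2.9]
width: 44.0
grasp_force: 30.0
t: 39.75
ee_pos: [547.5, -294.6, 36.9]
orientation: [3.141, -0.023, 0.001]
ft_force: [0.5, 0.1, -3.0]
width: 44.0
grasp_force: 30.0
t: 40.05
ee_pos: [547.5, -294.7, 36.3]
orientation: [3.141, -0.023, 0.001]
ft_force: [-1.2, 0.4, 4.5]
width: 43.7
grasp_force: 30.0
```

```bash
python3 -m jog '0 0 0 0 0 0 0;0 0 0 0 0 0 -.1;0 0 0 0 0 0 -.25;0 0 0 0 0 0 -.35;0 0 -.1 0 0 0 -.35;0 0 -.25 0 0 0 -.35;0 0 -.5 0 0 0 -.35;-.1 -.2 -.6 0 0 0 -.35'
python3 -m jog '-.2 -.2 -.2 0 0 0 -.35;-.44 -.4 -.45 0 0 0 -.35;-.44 -.65 -.45 0 0 0 -.35;-.44 -.84 -.45 0 0 0 -.35;-.44 -.84 -.45 0 0 0 -.35;-.44 -.84 -.45 0 0 0 -.35'
python3 - <<'E'
from h import *
fit('wrist','w15.png')
plan(430.7,-86,30,12.4)
E
```

```text
t: 40.85
ee_pos: [532.3, -258.3, 160.2]
orientation: [3.136, -0.027, 0.015]
ft_force: [1.0, 0.8, 0.5]
width: 59.3
grasp_force: 0.0
t: 41.45
ee_pos: [442.0, -83.1, 246.5]
orientation: [-3.142, 0.018, -0.002]
ft_force: [-0.2, -0.6, 0.1]
width: 59.1
grasp_force: 0.0
block4 xy [435.2  78.2] yaw -22.3 err 0.019 conf 0.88 uv [138. 206.] rgb [194. 193. 196.]
block3 xy [430.4 -86.2] yaw 12.4 err 0.026 conf 0.87 uv [321. 211.] rgb [198. 196. 196.]
block2 xy [ 548.3 -297.7] yaw -0.6 err 0.02 conf 0.74 uv [580.  66.] rgb [176. 173. 176.]
shift [-0.0608  0.0049  1.0791] turn [ 0.001  -0.0015 -0.4383]
```

```bash
python3 -m jog '-.06 .005 .2 0 0 -.438 -.35;-.06 .005 .45 0 0 -.438 -.35;-.06 .005 .65 0 0 -.438 -.35;-.06 .005 .78 0 0 -.438 -.35;-.06 .005 .85 0 0 -.438 -.35;-.06 .005 .85 0 0 -.438 -.35'
python3 -m jog '0 0 .1 0 0 0 -.35;0 0 .18 0 0 0 -.35;0 0 .22 0 0 0 -.35;0 0 .225 0 0 0 -.35;0 0 .225 0 0 0 -.2'
python3 -m jog '0 0 0 0 0 0 0;0 0 0 0 0 0 .2;0 0 0 0 0 0 .4;0 0 0 0 0 0 1;0 0 0 0 0 0 1;0 0 0 0 0 0 1'
python3 -m jog '0 0 -.05 0 0 0 1;0 0 -.2 0 0 0 1;0 0 -.4 0 0 0 1;0 0 -.5 0 0 .42 1;0 0 -.5 0 0 .42 1;0 0 -.5 0 0 .42 1'
python3 -c "
from h import *
plan(437,-296,131,0)"
```

```text
t: 42.15
ee_pos: [429.1, -86.8, 73.3]
orientation: [-3.122, -0.334, 0.007]
ft_force: [1.1, -0.7, -0.0]
width: 59.2
grasp_force: 0.0
t: 42.65
ee_pos: [430.7, -86.3, 31.0]
orientation: [3.123, 0.336, 0.001]
ft_force: [0.5, -0.3, 0.0]
width: 54.8
grasp_force: 0.0
t: 43.25
ee_pos: [431.0, -86.1, 31.4]
orientation: [3.123, 0.337, 0.002]
ft_force: [-0.4, -1.2, 6.6]
width: 43.7
grasp_force: 30.0
t: 43.85
ee_pos: [430.6, -85.8, 131.9]
orientation: [3.141, -0.009, 0.003]
ft_force: [0.4, 0.5, -3.1]
width: 43.9
grasp_force: 30.0
shift [0.0377 1.0506 0.005 ] turn [ 0.0007 -0.0036 -0.0104]
```

```bash
python3 -m jog '.035 .25 0 0 0 0 1;.035 .5 0 0 0 0 1;.035 .7 0 0 0 0 1;.035 .9 0 0 0 0 1;.035 1 0 0 0 0 1;.035 1 0 0 0 0 1'
python3 -m jog '0 .05 .1 0 0 0 1;0 .05 .2 0 0 0 1;0 .05 .3 0 0 0 1;0 .05 .38 0 0 0 1;0 .05 .43 0 0 0 1;0 .05 .46 0 0 0 1;0 .05 .47 0 0 0 1;0 .05 .47 0 0 0 1'
python3 -m jog '0 0 .002 0 0 0 1;0 0 .005 0 0 0 1;0 0 .005 0 0 0 1'
```

```text
t: 44.45
ee_pos: [436.1, -288.1, 130.3]
orientation: [3.141, -0.009, -0.0]
ft_force: [0.4, 0.9, -1.4]
width: 43.7
grasp_force: 30.0
t: 45.25
ee_pos: [436.4, -295.6, 37.0]
orientation: [-3.142, 0.007, -0.0]
ft_force: [-0.0, 0.2, -2.0]
width: 44.0
grasp_force: 30.0
t: 45.55
ee_pos: [436.7, -296.2, 36.4]
orientation: [3.141, -0.008, 0.002]
ft_force: [-1.0, 1.4, 3.8]
width: 43.9
grasp_force: 30.0
```

```bash
python3 -m jog '0 0 0 0 0 0 0;0 0 0 0 0 0 -.1;0 0 0 0 0 0 -.25;0 0 0 0 0 0 -.35;0 0 -.1 0 0 0 -.35;0 0 -.25 0 0 0 -.35;0 0 -.5 0 0 0 -.35;0 -.2 -.6 0 0 0 -.35'
python3 -m jog '0 -.2 -.25 0 0 0 -.35;0 -.45 -.45 0 0 0 -.35;0 -.7 -.45 0 0 0 -.35;0 -.95 -.45 0 0 0 -.35'
python3 -m jog '.02 -.25 0 0 0 0 -.35;.02 -.5 0 0 0 0 -.35;.02 -.65 0 0 0 0 -.35;.02 -.65 0 0 0 0 -.35;.02 -.65 0 0 0 0 -.35'
python3 - <<'E'
from h import *
fit('wrist','w16.png')
plan(435.2,78.2,30,-22.3)
E
```

```text
t: 46.35
ee_pos: [439.3, -259.6, 159.5]
orientation: [3.137, -0.013, 0.011]
ft_force: [1.5, 0.1, -0.5]
width: 58.8
grasp_force: 0.0
t: 46.75
ee_pos: [438.1, -87.6, 245.9]
orientation: [3.141, -0.01, 0.006]
ft_force: [1.2, -0.3, -0.1]
width: 59.1
grasp_force: 0.0
t: 47.25
ee_pos: [441.9, 41.7, 243.8]
orientation: [3.141, -0.005, -0.0]
ft_force: [0.2, -0.1, -0.4]
width: 59.3
grasp_force: 0.0
block4 xy [435.5  78.3] yaw -22.3 err 0.019 conf 0.84 uv [277. 206.] rgb [206. 203. 205.]
block1 xy [551.9 284.9] yaw 98.4 err 0.086 conf 0.82 uv [30. 67.] rgb [173. 169. 171.]
shift [-0.0345 -0.188   1.0688] turn [6.000e-04 4.000e-04 7.326e-01]
```

```bash
python3 -m jog '-.034 -.188 .2 0 0 .733 -.35;-.034 -.188 .45 0 0 .733 -.35;-.034 -.188 .65 0 0 .733 -.35;-.034 -.188 .78 0 0 .733 -.35;-.034 -.188 .85 0 0 .733 -.35;-.034 -.188 .85 0 0 .733 -.35'
python3 -m jog '0 0 .1 0 0 0 -.35;0 0 .18 0 0 0 -.35;0 0 .21 0 0 0 -.35;0 0 .215 0 0 0 -.35;0 0 .215 0 0 0 -.2'
python3 -m jog '0 0 0 0 0 0 0;0 0 0 0 0 0 .2;0 0 0 0 0 0 .4;0 0 0 0 0 0 1;0 0 0 0 0 0 1;0 0 0 0 0 0 1'
python3 -m jog '0 0 -.05 0 0 0 1;0 0 -.2 0 0 0 1;0 0 -.4 0 0 0 1;0 0 -.5 0 0 -.743 1;0 0 -.5 0 0 -.743 1;0 0 -.5 0 0 -.743 1;0 0 -.5 0 0 -.743 1'
python3 -c "
from h import *
plan(440,280,131,0)"
```

```text
t: 47.95
ee_pos: [434.2, 77.5, 72.0]
orientation: [3.08, -0.61, -0.007]
ft_force: [-0.3, -0.5, -0.4]
width: 59.5
grasp_force: 0.0
t: 48.45
ee_pos: [436.0, 78.7, 31.5]
orientation: [-3.082, 0.608, -0.001]
ft_force: [-0.4, -0.1, 0.1]
width: 54.8
grasp_force: 0.0
t: 49.05
ee_pos: [435.9, 79.0, 31.6]
orientation: [-3.082, 0.607, -0.002]
ft_force: [-0.9, -2.0, 7.0]
width: 43.5
grasp_force: 30.0
t: 49.75
ee_pos: [435.2, 79.1, 131.6]
orientation: [-3.141, -0.002, -0.001]
ft_force: [-0.1, -0.0, -2.3]
width: 43.6
grasp_force: 30.0
shift [ 0.0249 -1.0047  0.0032] turn [-0.0003 -0.0012  0.0019]
```

```bash
python3 -m jog '.025 -.25 0 0 0 0 1;.025 -.5 0 0 0 0 1;.025 -.7 0 0 0 0 1;.025 -.9 0 0 0 0 1;.025 -1 0 0 0 0 1;.025 -1 0 0 0 0 1'
python3 -m jog '0 0 .1 0 0 0 1;0 0 .2 0 0 0 1;0 0 .3 0 0 0 1;0 0 .38 0 0 0 1;0 0 .43 0 0 0 1;0 0 .46 0 0 0 1;0 0 .467 0 0 0 1;0 0 .467 0 0 0 1'
python3 -m jog '0 0 .002 0 0 0 1;0 0 .004 0 0 0 1;0 0 .006 0 0 0 1;0 0 .006 0 0 0 1'
```

```text
t: 50.35
ee_pos: [440.3, 281.4, 131.0]
orientation: [-3.141, -0.002, -0.001]
ft_force: [-0.4, 0.6, -1.7]
width: 43.7
grasp_force: 30.0
t: 51.15
ee_pos: [440.6, 278.9, 37.7]
orientation: [-3.141, 0.001, -0.0]
ft_force: [0.4, 0.6, -2.1]
width: 43.8
grasp_force: 30.0
t: 51.55
ee_pos: [440.6, 279.2, 36.7]
orientation: [-3.141, -0.0, -0.001]
ft_force: [0.3, -0.3, 0.7]
width: 43.9
grasp_force: 30.0
```

```bash
python3 -m jog '0 0 .002 0 0 0 1;0 0 .002 0 0 0 1'
python3 -m jog '0 0 0 0 0 0 0;0 0 0 0 0 0 -.1;0 0 0 0 0 0 -.25;0 0 0 0 0 0 -.35;0 0 -.1 0 0 0 -.35;0 0 -.25 0 0 0 -.35;0 0 -.5 0 0 0 -.35;0 0 -.75 0 0 0 -.35'
python3 -m jog '-.1 0 -.25 0 0 0 -.35;-.2 .5 -.75 0 0 0 -.35;-.25 1 -1 0 0 0 -.35;-.25 1 -1 0 0 0 -.35;-.25 1 -1 0 0 0 -.35;-.25 1 -1 0 0 0 -.35'
python3 - <<'E'
from h import *
o,im=snap('top','top2.png'); cv2.imwrite('pics/top2c.png',cv2.resize(im[130:380,160:530,::-1],None,fx=2,fy=2))
T=Tc('top')
for n in ['block1','gauge','stand']: print(n,[(round(d['confidence'],2),w(T,d['xyz']).round(1)) for d in pinpoint(n,'top')])
E
```

```text
t: 51.75
ee_pos: [440.6, 279.2, 36.6]
orientation: [-3.141, -0.0, -0.001]
ft_force: [-2.0, -1.1, 6.7]
width: 43.9
grasp_force: 30.0
t: 52.55
ee_pos: [439.7, 278.6, 186.8]
orientation: [3.14, 0.0, -0.003]
ft_force: [1.2, 0.8, -0.4]
width: 59.2
grasp_force: 0.0
t: 53.15
ee_pos: [390.1, 81.5, 384.3]
orientation: [-3.142, -0.001, -0.001]
ft_force: [1.6, -0.6, -0.5]
width: 59.4
grasp_force: 0.0
block1 [(0.95, array([439.6, 278.1,   4.1])), (0.9, array([ 772.8, -154. ,   -3.8])), (0.86, array([551.6, 281.1,   5.4])), (0.76, array([ 534.7, -270.1,    5.1])), (0.76, array([ 439.3, -296.9,    3.9])), (0.71, array([682.3, 103.5,  -1.8]))]
gauge [(0.77, array([667.4, -50.3,  24.5]))]
stand [(0.7, array([667.3, -50.6,  -3.1]))]
```

View pics/top2c.png

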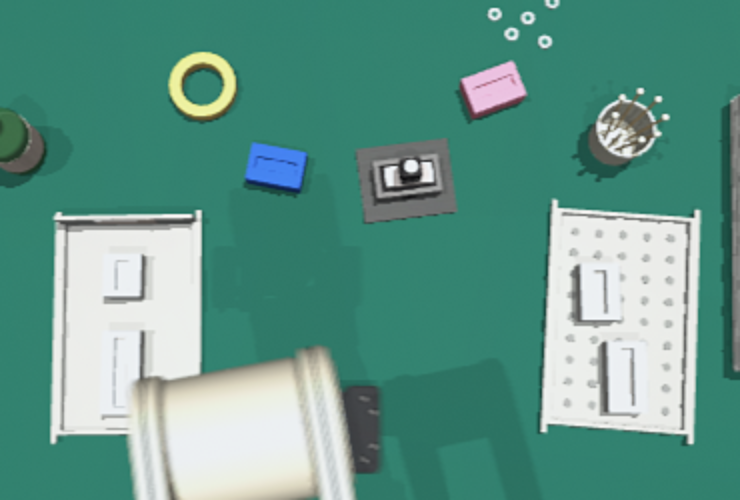

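The final top view (2x crop) shows block1 at (124,275) and block4 at (122,370) flat in the plain tray. Block2 at (598,292) and block3 at (625,377) are flat in the dotted tray. Block2 was nudged after I set it down, but it is still flat inside. The gauge stands in its stand at (408,172), and the tape, cup and bottle are in place.

```bash
python3 -c "
from workcell import *
print(close_job())"
```

```text
the job is handed in; nothing more can be done
None
```

The job is handed in: slots read block1 ≈ 7 mm, block2 ≈ 12.7, block3 ≈ 11, block4 ≈ 8; block2 and block3 are in the dotted tray, block1 and block4 in the plain tray, and the gauge is back in its stand.

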